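Take the wall box down from its keyhole screw

TASK

Take the open-topped wooden wall box down from the bench rack: slide it up along its keyhole slot until the screw head sits in the wide hole, draw it straight off the screw, and stand it upright near the middle of the pine board lying on the bench. Leave the flat wooden pattern beside it hanging on its own screw.

Things in the scene. Friction and masses are not known exactly. Their poses are not given: they have to be found in the camera images.
- box: Wall box, brown wood, 0.25-0.5 kg: upright back plate 12 mm thick, 90 wide, with an open-topped box (112 wide, 55 high) low on its front. Above 142 mm the plate narrows to a tongue 44 wide, up to 205 mm: grip it there from above, its free part is 150 to 205 mm up. Origin: middle of the lower edge of the plate's back face, 30 mm over the bench while hung; x forwards (away from rack), z up.
- box_hole (a point): Middle of the back face of the wide end of the box's keyhole: eight-sided hole 30 mm across, 82 mm above the box's origin. A slot 10 mm wide runs up from it to 122 mm; at the start the screw's neck is at its top. Raise the box 37 mm (29 to 45 works) to bring the screw head into the hole, then draw it forwards: 25 mm frees it. It hangs loosely, leaning a degree or two.
- box_base (a point): Middle of the underside of the box's footprint (76 x 112 mm), 38 mm forwards of the box's origin.
- rack: Bench rack, dark wood, fixed: upright board 340 mm wide, 20 thick, 180 high. Two steel screws stand 19 mm out of its front, 149 mm above the bench, 100 mm either side of its middle; neck 6 mm, head 14 mm across. Origin: on the bench under the middle of the front face; x out of the front (away from the robot, turned up to 20 degrees), z up. Box on one screw, pattern on the other, either way round.
- pattern: Flat pattern, to be left hanging; same brown wood: a 12 mm plate 90 mm wide with a scalloped lower edge and the same tongue and keyhole as the box, but no box on its front. Origin and axes as for the box.
- pine_board: Pale pine board lying flat on the bench, fixed, 220 x 240 x 18 mm (x, y, z), left or right of the rack. Origin: centre of its underside; its top is 18 mm above the bench.
Not all that is in view belongs to the job. There is more than one size of the pattern; the one meant has the size given above. Leave any white look-alike of the box alone.

How it is judged:
By the outcome, as a careful person would: the job done as asked, in the order asked, and still so for the second after the job is handed in, with the robot touching nothing.
It also fails if it takes over 50 s, if anything falls off the work surface, if the arm or the gripper's body presses on something with over 40 N, if the wrist force passes 120 N, or if a joint passes its speed limit or range.

ROBOT

A 6-joint arm with a two-finger parallel gripper is mounted at the origin on the work surface. World frame = base frame: x ahead of the robot, y to its left, z up, the work surface at z = 0. Lengths are in m, angles in rad, forces in N, time in s.
With the tool pointing down it reaches from about 0.375 to 0.925 m from the base axis. Payload 5.7 kg.
Tool frame: the origin (TCP) lies midway between the tips of the shut fingers; the grasp point (between the pads) lies 19 mm behind it; z points along the fingers, y is the line along which they close (so a half turn about z gives the same grasp; the last joint's range is limited). The gripper opens to 88 mm and grips with 3 to 60 N. Pads are 20 mm wide; open, the fingers measure 115 mm over their backs; the gripper's body (75 mm by 178 mm) begins 61 mm behind the grasp point.
Start: joints at [-1.31, 0.359, 1.51, -0, 1.272, -0.115], TCP at [0.22, -0.558, 0.223] pointing down, gripper open.
Joint ranges: [-2.97, 2.97], [-1.01, 2.36], [0.21, 2.38], [-0.96, 4.11], [0.2, 2.71], [-2.98, 2.98]. Speed limits (rad/s): [2.39, 2.39, 3.14, 3.14, 3.14, 3.14].

INTERFACE

Orientations are given as a rotation vector (axis times angle).
In Python, from workcell import status, grab_frame, job gives the robot as it stands.
- The arm moves only by the tool arm_command, never from a script. Its arguments are lists of equal length, an entry for each row: "claw": the closure in counts, from 0 (fully open) to 255 (shut); "linear": the shift along the tool's x, y, z in m, a list of three; "dr": the turn, a rotation vector about the tool's x, y, z in rad, a list of three. A call has 1 to 20 rows; each row is the pose to reach, as a shift and turn from the pose commanded when the call began, along the tool's axes at that moment; what a row does not reach only later rows make up. A row lasts 1/8 s, in which the tool goes at most 62.5 mm and 10.7 degrees, less where a joint would pass 70% of its speed; a pose out of reach is approached as far as the arm can. A call with a gripper value outside its range is refused whole. The fingers move at their own pace and stop on an object; "squeeze" is the grip in N (left out, the last holds). Time passes only in rows, so rows that repeat a pose let the fingers close. It gives the time, the measured TCP pose, the force, the opening and the grip force at its end, in the units of the state.
- status.get_state(): the state, without advancing time (a new reading comes with each control period).
- grab_frame(name): name is "scene" or "side" or "wrist"; returns a dict with "color" (400x640x3 uint8, red, green, blue), "K" (3x3 intrinsics, pixels), "k1" (the pictures are not rectified: a ray, as slopes to the right and down, at radius r is drawn at 1 + k1 r^2 times it, then the intrinsics apply), "camera_from_world" (4x4, takes a point from world to camera coordinates). Camera axes: x right, y down, z forward; pixel columns grow to the right and rows downward; lengths in m; the calibration is good to about 2 mm. A picture is of the moment at which its call begins. There is no depth.
- job.hand_in(): hands the job in; it is judged then, once.
The state is a dict: "clock": time; "joints": joint angles; "joint_vel": joint speeds; "joint_efforts": joint torques, N m; "eef_pos": TCP position; "tool_rot": TCP orientation; "contact_force": force on the tool from outside, world axes, zero at the start; "ft_torque": the same for the moment, N m; "grip_width": finger opening in m; "grasp_force": force on a finger pad.
Only numpy, scipy, OpenCV 4.12 (cv2) and the standard library are available. Lean on these libraries where they do the work, as an engineer would, in place of code of your own. Each camera call takes 0.05 s, during which the arm holds its last target. There are 200 camera calls.

## Working session

There is one attempt and no reset: what is moved stays moved. The work goes in short steps, Python scripts to look and compute and a tool call to move; the robot and the scene stay as the last step left them, time stands still between calls to the robot, and variables do not carry over. Pictures are saved under pics/ and viewed, at most 10 in all, crops included, and the job is handed in when it is done.

Besides the shell and the picture viewer there is one more tool, called after "Request:" by a JSON object that holds its "op" and its "data". arm_command: Moves the arm, as the interface text tells. Its arguments: {"type":"object","properties":{"claw":{"type":"array","items":{"type":"number"}},"linear":{"type":"array","items":{"type":"array","items":{"type":"number"}}},"dr":{"type":"array","items":{"type":"array","items":{"type":"number"}}},"squeeze":{"type":"number"}},"required":["claw","linear","dr"]}

```bash
ls; mkdir -p pics
cat > h.py <<'E'
import numpy as np,cv2
from scipy.spatial.transform import Rotation as R
from scipy.optimize import least_squares
from workcell import status,grab_frame,job
def save(n,f): 
    d=grab_frame(n); cv2.imwrite(f'pics/{f}.png',d['color'][:,:,::-1]); np.savez(f'pics/{f}.npz',**d); return d
def load(f): return np.load(f'pics/{f}.npz')
def proj(d,P):
    P=np.atleast_2d(P); T=d['camera_from_world']; c=P@T[:3,:3].T+T[:3,3]; s=c[:,:2]/c[:,2:]
    s=s*(1+float(d['k1'])*(s**2).sum(1,keepdims=True)); K=d['K']; return np.c_[s[:,0]*K[0,0]+K[0,2],s[:,1]*K[1,1]+K[1,2]]
def onplane(d,uv,z):
    g=lambda p:(proj(d,[p[0],p[1],z])[0]-uv)
    return least_squares(g,[.6,0]).x
def tri(obs):
    return least_squares(lambda p:np.concatenate([proj(d,p)[0]-uv for d,uv in obs]),[.6,0,.1])
E
python3 - <<'E'
from h import *
a=save('scene','s0');b=save('side','d0')
for d in(a,b): print(np.linalg.inv(d['camera_from_world']).round(3),d['K'][0,0],d['k1'])
print(status.get_state())
E
```

```text
pics
[[-0.875  0.383 -0.296  0.819]
 [ 0.484  0.684 -0.545  0.573]
 [-0.006 -0.62  -0.784  0.923]
 [ 0.     0.     0.     1.   ]] 429.1757284715772 0.03662343318205666
[[ 0.885  0.347 -0.31   0.758]
 [ 0.465 -0.653  0.598 -0.49 ]
 [ 0.005 -0.673 -0.739  0.696]
 [ 0.     0.     0.     1.   ]] 361.3678696586456 -0.07985362136238054
{'clock': 0.1, 'joints': array([-1.31009937e+00,  3.59446356e-01,  1.51128999e+00,  2.12147271e-05,
        1.27253843e+00, -1.15092504e-01]), 'joint_vel': array([-0.00126707, -0.00105215, -0.00039579, -0.00040826,  0.00139874,
       -0.00054354]), 'joint_efforts': array([-1.66369318e-05, -5.16357780e+01, -2.71405828e+01,  6.78280368e-02,
        2.77363166e-02, -2.69613093e-05]), 'eef_pos': array([ 0.220048  , -0.55752757,  0.22189873]), 'tool_rot': array([-3.08465178e+00, -5.86498235e-01,  1.60348404e-04]), 'contact_force': array([-0.02999362,  0.06924421, -0.80809728]), 'ft_torque': array([-0.0088277 , -0.01274548, -0.0094031 ]), 'grasp_force': 0.0, 'grip_width': 0.08741338837205304}
```

View pics/s0.png

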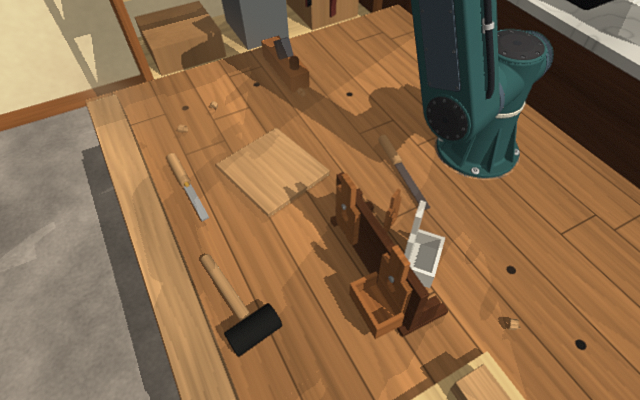

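View pics/d0.png

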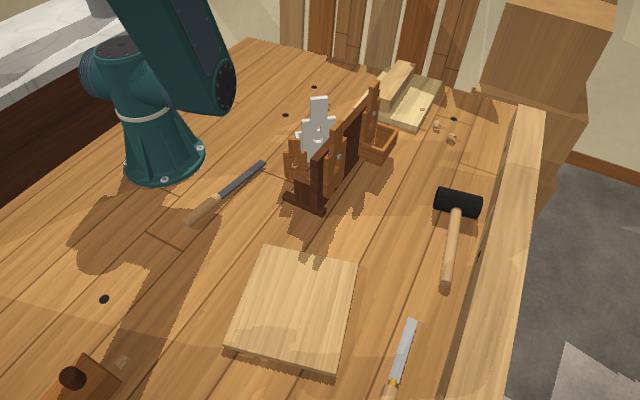

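Run:
```python
import cv2,numpy as np
a=cv2.imread('pics/s0.png')[160:345,320:460];b=cv2.imread('pics/d0.png')[75:225,270:410]
a=cv2.resize(a,None,fx=3.2,fy=3.2,interpolation=2);b=cv2.resize(b,None,fx=4,fy=4,interpolation=2)
cv2.imwrite('pics/ca.png',a);cv2.imwrite('pics/cb.png',b)
```

```text
(no output)
```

View pics/ca.png

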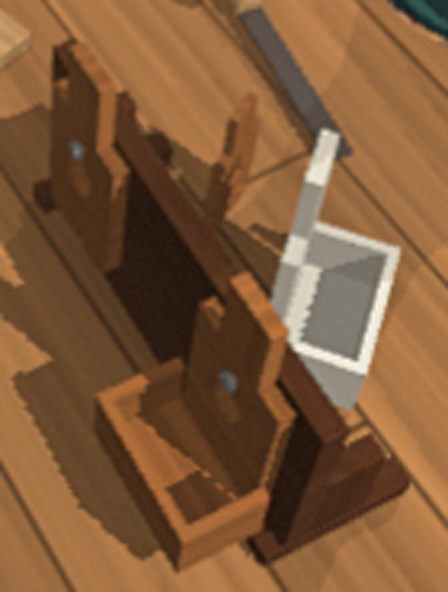

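View pics/cb.png

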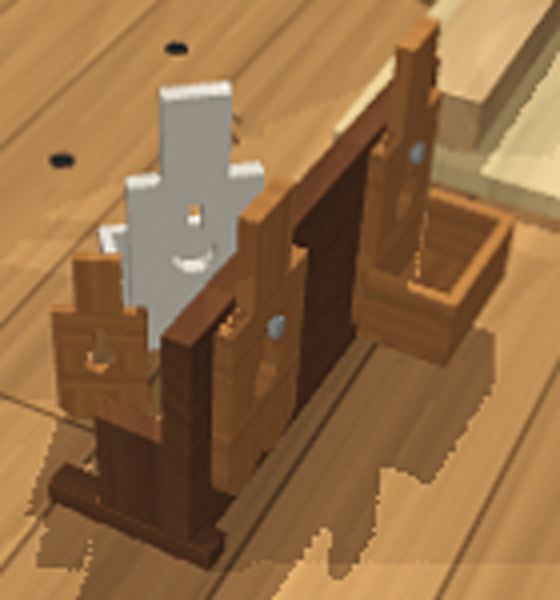

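Run:
```python
from h import *
a=load('s0');b=load('d0')
def cm(x,y):return np.array([320+x/3.2-.5+.16,160+y/3.2-.34])
def cs(x,y):return np.array([270+x/4-.37,75+y/4-.37])
S=[]
for n,p,q in[('pat',cm(77,150),cs(276,326)),('box',cm(227,382),cs(417,153))]:
    r=tri([(a,p),(b,q)]);S.append(r.x);print(n,r.x.round(4),r.fun.round(1))
v=S[0]-S[1];print('dist',np.linalg.norm(v)); 
y=v/np.linalg.norm(v); x=np.array([y[1],-y[0]]);print('yaw',np.degrees(np.arctan2(x[1],x[0])))
for d,l in((a,[(217,165),(273,128),(330,173),(271,213)]),(b,[(262,244),(358,263),(337,375),(224,347)])):
    c=np.array([onplane(d,p,.018) for p in l]);print(c.round(3).tolist(),c.mean(0))
# predicted outline of box with pose
yaw=np.arctan2(x[1],x[0]);c,s=np.cos(yaw),np.sin(yaw)
Rm=np.array([[c,-s,0],[s,c,0],[0,0,1]])
o=S[1]-Rm@[.017,0,0];o[2]=.03
pts=[[xx,yy,.205] for xx in(.0,.012) for yy in(-.022,.022)]+[[xx,yy,.055] for xx in (.076,) for yy in(-.056,.056)]
W=np.array(pts)@Rm.T+o
print(o);pa=proj(a,W);pb=proj(b,W)
print(((pa-[320,160])*3.2).round().tolist());print(((pb-[270,75])*4).round().tolist())
```

```text
pat [0.5122 0.089  0.1498] [-0.5  0.4 -0.5 -0.4]
box [0.521  0.2879 0.1502] [-0.2  0.2 -0.3 -0.2]
dist 0.19909029613577406
yaw 177.48022494882744
[[0.697, -0.296], [0.495, -0.357], [0.433, -0.113], [0.633, -0.068]] [ 0.5646853  -0.20855377]
[[0.431, -0.127], [0.644, -0.071], [0.704, -0.303], [0.497, -0.357]] [ 0.56883247 -0.2145418 ]
[0.53797038 0.28716811 0.03      ]
[[237.0, 355.0], [196.0, 294.0], [255.0, 347.0], [214.0, 286.0], [339.0, 463.0], [245.0, 324.0]]
[[469.0, 27.0], [442.0, 59.0], [452.0, 22.0], [423.0, 53.0], [361.0, 164.0], [290.0, 246.0]]
```

Run:
```python
from h import *
a=load('s0');b=load('d0')
yaw=np.radians(-2.5);Rm=R.from_rotvec([0,0,yaw]).as_matrix()
o=np.array([.521,.2879,.03])-Rm@[.018,0,0]
pts=[[xx,yy,.205] for xx in(.0,.012) for yy in(-.022,.022)]+[[xx,yy,.055] for xx in (.076,) for yy in(-.056,.056)]
W=np.array(pts)@Rm.T+o
print(o);pa=proj(a,W);pb=proj(b,W)
print(((pa-[320,160])*3.2).round().tolist());print(((pb-[270,75])*4).round().tolist())
def cm(x,y):return np.array([320+x/3.2-.34,160+y/3.2-.34])
def cs(x,y):return np.array([270+x/4-.37,75+y/4-.37])
print('white tongue',tri([(a,cm(328,140)),(b,cs(196,88))]))
st=status.get_state();T=R.from_rotvec(st['tool_rot']);print(T.as_matrix().round(3))
```

```text
[0.50301713 0.28868515 0.03      ]
[[248.0, 271.0], [290.0, 331.0], [230.0, 278.0], [272.0, 339.0], [95.0, 394.0], [182.0, 542.0]]
[[389.0, 43.0], [418.0, 12.0], [407.0, 48.0], [435.0, 17.0], [449.0, 304.0], [512.0, 214.0]]
white tongue      message: `ftol` termination condition is satisfied.
     success: True
      status: 2
         fun: [-1.675e+00  1.677e+00 -2.213e+00 -1.769e+00]
           x: [ 3.963e-01  2.022e-01  2.133e-01]
        cost: 6.823712721298255
         jac: [[-3.950e+02  2.948e+02  8.104e+01]
               [ 1.901e+02  3.402e+02 -2.909e+02]
               [ 3.599e+02  1.893e+02  2.027e+00]
               [ 1.038e+02 -1.935e+02 -3.550e+02]]
        grad: [ 3.022e-06  1.296e-05  1.092e-05]
  optimality: 1.2962728078491637e-05
 active_mask: [ 0.000e+00  0.000e+00  0.000e+00]
        nfev: 6
        njev: 6
[[ 0.93   0.367 -0.   ]
 [ 0.367 -0.93   0.002]
 [ 0.    -0.002 -1.   ]]
```

```bash
cat >> h.py <<'E'
def plan(wps,yawy=None,pos=None):
    """wps world positions -> tool shifts; yawy: wanted world angle (deg) of tool y"""
    st=status.get_state();T=R.from_rotvec(st['tool_rot']);p=np.array(st['eef_pos']) if pos is None else np.array(pos)
    for w in np.atleast_2d(wps): print('shift',T.inv().apply(w-p).round(4))
    if yawy is not None:
        for s in(0,180):
            g=R.from_rotvec([0,0,np.radians(yawy+s)]).as_matrix();y=g[:,0];z=np.array([0,0,-1.]);x=np.cross(y,z)
            print('dr',(T.inv()*R.from_matrix(np.c_[x,y,z])).as_rotvec().round(3))
E
python3 - <<'E'
from h import *
plan([[.22,-.558,.36],[.48,-.2,.36],[.509,.288,.36]],-2.5)
E
```

```text
shift [-0.0002  0.0002 -0.1381]
shift [ 0.3731 -0.2374 -0.1376]
shift [ 0.5791 -0.6807 -0.1368]
dr [-1.000e-03 -1.000e-03 -1.151e+00]
dr [-1.00e-03  2.00e-03  1.99e+00]
```

Request:
{"op": "arm_command", "data": {"claw": [0,0,0,0,0,0,0,0,0,0,0,0,0,110,110,110,110,110,110,110], "linear": [[0,0,-0.05],[0,0,-0.1],[0,0,-0.137],[0.047,-0.03,-0.137],[0.093,-0.06,-0.137],[0.14,-0.09,-0.137],[0.187,-0.12,-0.137],[0.233,-0.15,-0.137],[0.28,-0.18,-0.137],[0.327,-0.21,-0.137],[0.373,-0.237,-0.137],[0.395,-0.285,-0.137],[0.418,-0.335,-0.137],[0.441,-0.385,-0.137],[0.464,-0.435,-0.137],[0.487,-0.485,-0.137],[0.51,-0.535,-0.137],[0.533,-0.585,-0.137],[0.556,-0.635,-0.137],[0.579,-0.681,-0.137]], "dr": [[0,0,0],[0,0,0],[0,0,0],[0,0,-0.07],[0,0,-0.14],[0,0,-0.21],[0,0,-0.28],[0,0,-0.35],[0,0,-0.42],[0,0,-0.49],[0,0,-0.56],[0,0,-0.63],[0,0,-0.7],[0,0,-0.77],[0,0,-0.84],[0,0,-0.91],[0,0,-0.98],[0,0,-1.05],[0,0,-1.1],[0,0,-1.15]]}}

```text
clock: 2.6
eef_pos: [0.5083, 0.2898, 0.3593]
tool_rot: [-2.268, -2.173, 0.001]
contact_force: [0.3, 0.1, -0.5]
grip_width: 0.0501
grasp_force: 0.0
```

Run:
```python
from h import *
save('wrist','w1')
print(status.get_state())
plan([[.509,.288,.188]],-2.5)
```

```text
{'clock': 2.65, 'joints': array([0.40590074, 0.25058425, 1.33438639, 0.00469164, 1.55548591,
       0.44405535]), 'joint_vel': array([-0.06393892, -0.03124945,  0.06154206, -0.02952877,  0.00781128,
       -0.0480199 ]), 'joint_efforts': array([-4.03442994e+00, -5.32424176e+01, -2.72048092e+01, -2.17622593e+00,
        1.54370293e+00, -3.54324630e-02]), 'eef_pos': array([0.50857633, 0.29550948, 0.35883988]), 'tool_rot': array([-2.26061296, -2.17581415, -0.00426324]), 'contact_force': array([1.64710885, 4.04754842, 0.33482216]), 'ft_torque': array([ 0.10106256, -0.1448028 ,  0.02408081]), 'grasp_force': 0.0, 'grip_width': 0.04985066207665773}
shift [-0.0083  0.0009  0.1708]
dr [-0.001 -0.005  0.005]
dr [ 7.000e-03 -2.000e-03 -3.136e+00]
```

View pics/w1.png

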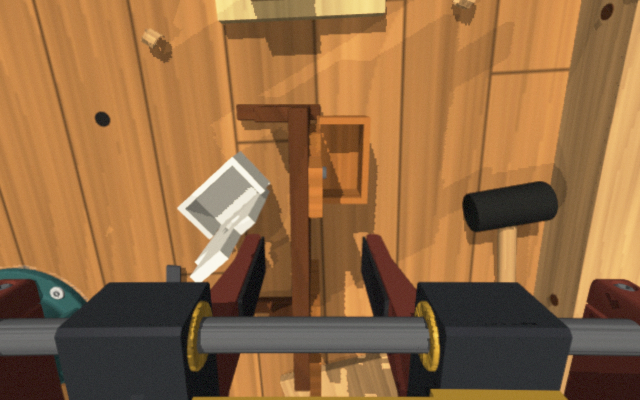

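Run:
```python
from h import *
w=load('w1')
Rm=R.from_rotvec([0,0,np.radians(-2.5)]).as_matrix();o=np.array([.503,.2887,.03])
print(proj(w,np.array([[x,y,.205] for x in(0,.012) for y in(-.022,.022)])@Rm.T+o).round())
a=cv2.imread('pics/w1.png')[90:270,230:410];cv2.imwrite('pics/cw.png',cv2.resize(a,None,fx=3.3,fy=3.3,interpolation=2))
plan([[.509,.288,.188]],-2.5)
```

```text
[[308. 217.]
 [308. 168.]
 [322. 217.]
 [322. 168.]]
shift [-0.0083  0.0009  0.1708]
dr [-0.001 -0.005  0.005]
dr [ 7.000e-03 -2.000e-03 -3.136e+00]
```

View pics/cw.png

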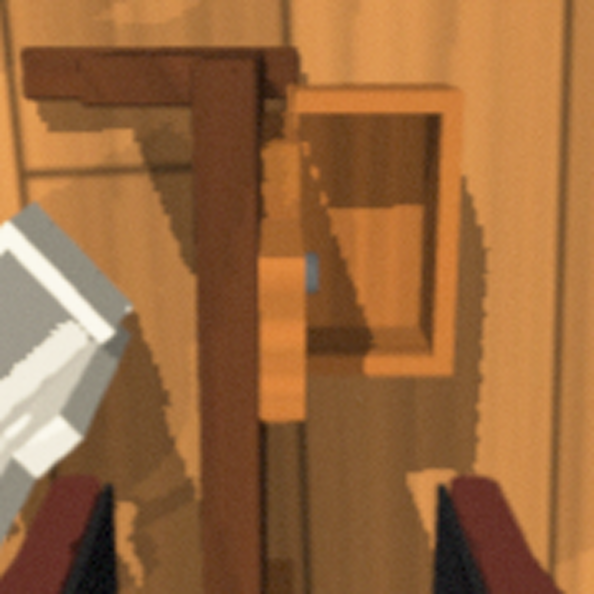

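Request:
{"op": "arm_command", "data": {"claw": [110,110,110,110,110,110,110,110,110], "linear": [[0,0,0],[0,0,0.04],[0,0,0.08],[0,0,0.12],[0,0,0.15],[0,0,0.165],[0,0,0.171],[0,0,0.171],[0,0,0.171]], "dr": [[0,0,0],[0,0,0],[0,0,0],[0,0,0],[0,0,0],[0,0,0],[0,0,0],[0,0,0],[0,0,0]], "squeeze": 30}}

```text
clock: 3.78
eef_pos: [0.5097, 0.2881, 0.1899]
tool_rot: [2.27, 2.17, 0.003]
contact_force: [-0.9, 1.0, -0.2]
grip_width: 0.0499
grasp_force: 0.0
```

Request:
{"op": "arm_command", "data": {"claw": [160,190,215,230,240,240,240,240], "linear": [[0,0,0],[0,0,0],[0,0,0],[0,0,0],[0,0,0],[0,0,0],[0,0,0],[0,0,0]], "dr": [[0,0,0],[0,0,0],[0,0,0],[0,0,0],[0,0,0],[0,0,0],[0,0,0],[0,0,0]]}}

```text
clock: 4.78
eef_pos: [0.5096, 0.288, 0.1889]
tool_rot: [2.27, 2.171, 0.002]
contact_force: [5.1, -0.5, -2.0]
grip_width: 0.0118
grasp_force: 30.0
```

Request:
{"op": "arm_command", "data": {"claw": [240,240,240,240,240,240,240,240,240,240], "linear": [[0,0.001,-0.004],[0,0.001,-0.009],[0,0.001,-0.014],[0,0.001,-0.019],[0,0.001,-0.024],[0,0.001,-0.029],[0,0.001,-0.034],[0,0.001,-0.037],[0,0.001,-0.037],[0,0.001,-0.037]], "dr": [[0,0,0],[0,0,0],[0,0,0],[0,0,0],[0,0,0],[0,0,0],[0,0,0],[0,0,0],[0,0,0],[0,0,0]]}}

```text
clock: 6.02
eef_pos: [0.5097, 0.2879, 0.2259]
tool_rot: [-2.271, -2.171, 0.0]
contact_force: [2.0, -0.3, -3.5]
grip_width: 0.0118
grasp_force: 30.0
```

Run:
```python
from h import *
a=save('scene','s2');b=save('side','d2')
a=cv2.resize(a['color'][150:345,320:460,::-1],None,fx=2.8,fy=2.8);b=cv2.resize(b['color'][50:225,270:410,::-1],None,fx=2.8,fy=2.8)
o=np.zeros((546,790,3),np.uint8);o[:a.shape[0],:392]=a;o[:b.shape[0],396:788]=b;cv2.imwrite('pics/c2.png',o)
```

```text
(no output)
```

View pics/c2.png

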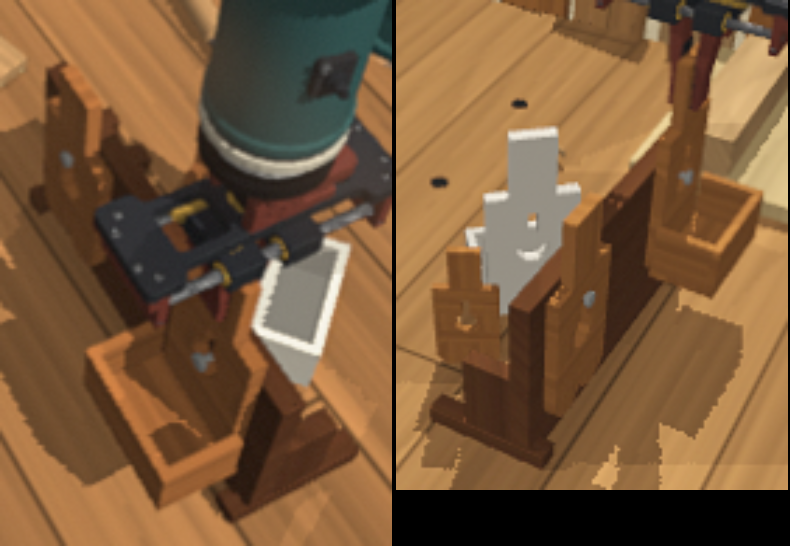

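The box is up and the screw head sits in the hole (scene ≈ (392,278)). Carried weight is about 3.5 N. Next I draw it forwards.

Request:
{"op": "arm_command", "data": {"claw": [240,240,240,240,240,240,240,240,240,240], "linear": [[0,0.004,0],[0,0.008,0],[0,0.012,0],[0,0.016,0],[0,0.022,0],[0,0.028,0],[0,0.036,0],[0,0.046,0],[0,0.056,0],[0,0.06,0]], "dr": [[0,0,0],[0,0,0],[0,0,0],[0,0,0],[0,0,0],[0,0,0],[0,0,0],[0,0,0],[0,0,0],[0,0,0]]}}

```text
clock: 7.38
eef_pos: [0.5708, 0.2851, 0.2256]
tool_rot: [2.271, 2.17, 0.001]
contact_force: [-0.2, -0.2, -4.5]
grip_width: 0.0115
grasp_force: 30.0
```

Run:
```python
from h import *
st=status.get_state();print(st['joints'].round(3),st['contact_force'],st['eef_pos'])
# box yaw on board 15deg; base middle is 38-6=32mm forward of tongue centre
c=np.array([.567,-.211])
for y in(-2.5,15,-75): 
    u=np.array([np.cos(np.radians(y)),np.sin(np.radians(y))]);t=c-.032*u;print(y,t)
t=c-.032*np.array([np.cos(np.radians(14)),np.sin(np.radians(14))])
plan([[.62,.288,.36],[.62,0,.36],[*t,.36]],14)
```

```text
[0.355 0.411 1.42  0.    1.311 0.4  ] [-0.18057877 -0.15907124 -4.53808007] [0.57080741 0.28505783 0.22564381]
-2.5 [ 0.53503046 -0.20960418]
15 [ 0.53609037 -0.21928221]
-75 [ 0.55871779 -0.18009037]
shift [ 0.0052  0.0491 -0.1343]
shift [-0.2825  0.0621 -0.1344]
shift [-0.5048 -0.0119 -0.1345]
dr [ 0.   -0.   -0.29]
dr [-0.000e+00 -1.000e-03  2.852e+00]
```

Request:
{"op": "arm_command", "data": {"claw": [240,240,240,240,240,240,240,240,240,240,240,240,240,240,240,240,240,240,240,240], "linear": [[0,0.01,-0.02],[0,0.025,-0.05],[0,0.04,-0.085],[0.003,0.049,-0.115],[-0.01,0.049,-0.13],[-0.04,0.05,-0.134],[-0.075,0.052,-0.134],[-0.11,0.054,-0.134],[-0.145,0.056,-0.134],[-0.18,0.058,-0.134],[-0.215,0.06,-0.134],[-0.25,0.061,-0.134],[-0.285,0.062,-0.134],[-0.325,0.05,-0.134],[-0.365,0.036,-0.134],[-0.405,0.022,-0.134],[-0.44,0.01,-0.134],[-0.47,0,-0.134],[-0.492,-0.008,-0.134],[-0.505,-0.012,-0.134]], "dr": [[0,0,0],[0,0,0],[0,0,0],[0,0,0],[0,0,-0.02],[0,0,-0.04],[0,0,-0.06],[0,0,-0.08],[0,0,-0.1],[0,0,-0.12],[0,0,-0.14],[0,0,-0.16],[0,0,-0.18],[0,0,-0.2],[0,0,-0.22],[0,0,-0.24],[0,0,-0.26],[0,0,-0.28],[0,0,-0.29],[0,0,-0.29]]}}

```text
clock: 9.88
eef_pos: [0.5345, -0.2198, 0.3596]
tool_rot: [-1.935, -2.475, 0.0]
contact_force: [0.5, 0.9, -5.0]
grip_width: 0.0122
grasp_force: 30.0
```

Request:
{"op": "arm_command", "data": {"claw": [240,240,240,240,240,240,240,240,240,240], "linear": [[0,0,0],[0,0,0],[0,0,0.03],[0,0,0.06],[0,0,0.095],[0,0,0.125],[0,0,0.145],[0,0,0.155],[0,0,0.16],[0,0,0.16]], "dr": [[0,0,0],[0,0,0],[0,0,0],[0,0,0],[0,0,0],[0,0,0],[0,0,0],[0,0,0],[0,0,0],[0,0,0]]}}

```text
clock: 11.12
eef_pos: [0.5355, -0.2187, 0.2001]
tool_rot: [1.933, 2.476, 0.0]
contact_force: [-0.3, 0.2, -4.6]
grip_width: 0.0115
grasp_force: 30.0
```

Run:
```python
from h import *
a=save('scene','s3');b=save('side','d3')
a=cv2.resize(a['color'][40:270,190:370,::-1],None,fx=2.2,fy=2.2);b=cv2.resize(b['color'][120:400,190:390,::-1],None,fx=1.95,fy=1.95)
o=np.zeros((550,790,3),np.uint8);o[:a.shape[0],:396]=a;o[:b.shape[0],400:790]=b;cv2.imwrite('pics/c3.png',o)
```

```text
(no output)
```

View pics/c3.png

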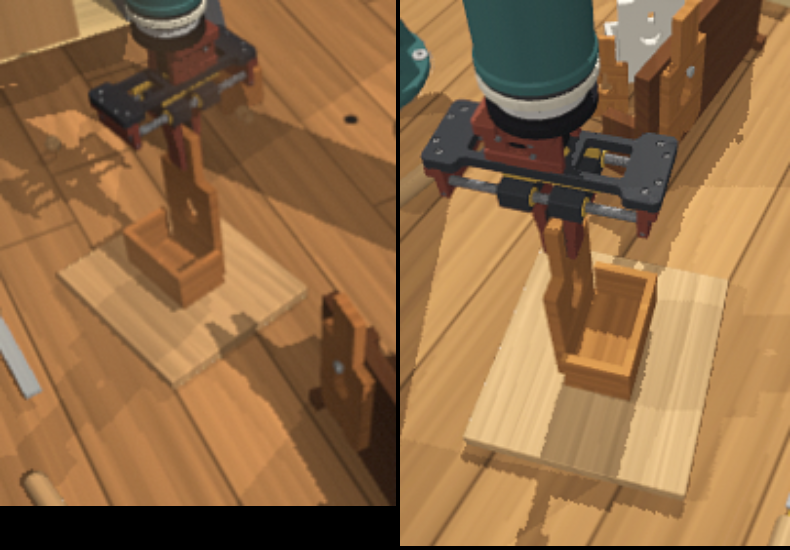

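The box hangs upright about 2 cm over the middle of the board, and the pattern is still on its screw. I lower it slowly.

Request:
{"op": "arm_command", "data": {"claw": [240,240,240,240,240,240,240,240], "linear": [[0,0,0.005],[0,0,0.01],[0,0,0.015],[0,0,0.018],[0,0,0.02],[0,0,0.021],[0,0,0.021],[0,0,0.021]], "dr": [[0,0,0],[0,0,0],[0,0,0],[0,0,0],[0,0,0],[0,0,0],[0,0,0],[0,0,0]]}}

```text
clock: 12.22
eef_pos: [0.5352, -0.2189, 0.1788]
tool_rot: [1.933, 2.476, 0.0]
contact_force: [-0.2, 0.0, -5.4]
grip_width: 0.0124
grasp_force: 30.0
```

Request:
{"op": "arm_command", "data": {"claw": [240,240,240,240], "linear": [[0,0,0.001],[0,0,0.002],[0,0,0.002],[0,0,0.002]], "dr": [[0,0,0],[0,0,0],[0,0,0],[0,0,0]]}}

```text
clock: 12.72
eef_pos: [0.5352, -0.2188, 0.1771]
tool_rot: [1.933, 2.476, 0.0]
contact_force: [-0.8, 1.8, 1.7]
grip_width: 0.012
grasp_force: 30.0
```

Contact: the board now carries the box. I open partway, then retreat upwards.

Request:
{"op": "arm_command", "data": {"claw": [230,220,205,180,150,120,110,110,110,110,110,110,110,110,110,110], "linear": [[0,0,0],[0,0,0],[0,0,0],[0,0,0],[0,0,0],[0,0,0],[0,0,0],[0,0,0],[0,0,-0.01],[0,0,-0.03],[0,0,-0.06],[0,0,-0.1],[0,0,-0.14],[0,0,-0.18],[0,0,-0.18],[0,0,-0.18]], "dr": [[0,0,0],[0,0,0],[0,0,0],[0,0,0],[0,0,0],[0,0,0],[0,0,0],[0,0,0],[0,0,0],[0,0,0],[0,0,0],[0,0,0],[0,0,0],[0,0,0],[0,0,0],[0,0,0]]}}

```text
clock: 14.72
eef_pos: [0.5348, -0.2187, 0.3565]
tool_rot: [-1.933, -2.476, -0.0]
contact_force: [0.4, -0.5, -0.8]
grip_width: 0.0498
grasp_force: 0.0
```

Run:
```python
from h import *
a=save('scene','s4');b=save('side','d4')
a=cv2.resize(a['color'][100:350,190:460,::-1],None,fx=1.45,fy=1.45);b=cv2.resize(b['color'][100:400,190:390,::-1],None,fx=1.95,fy=1.95)
o=np.zeros((590,790,3),np.uint8);o[:a.shape[0],:a.shape[1]]=a;o[:b.shape[0],400:790]=b;cv2.imwrite('pics/c4.png',o)
```

```text
(no output)
```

View pics/c4.png

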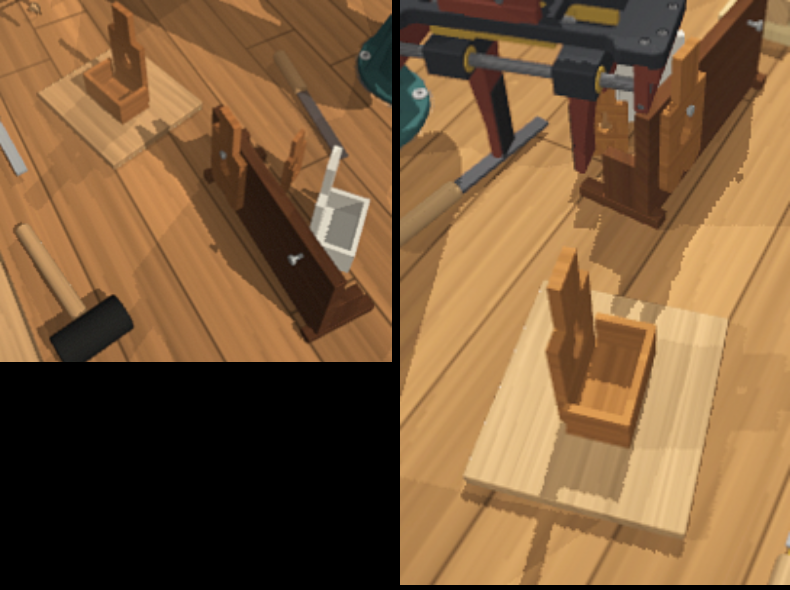

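The box stands upright at the middle of the board (side crop ≈ (607,395)). Its screw is bare, the pattern is still hanging, and the gripper is clear.

```bash
python3 -c "
from workcell import job
print(job.hand_in())"
```

```text
the job is handed in; nothing more can be done
None
```

The wall box is off its screw and standing upright near the middle of the pine board, the pattern still hangs on its own screw, and the job is handed in at about 15 s on the robot's clock.

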